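# Turn the powder mixer's spoked wheel until its filler neck points straight up

## Task

The powder mixer's drum has to be opened next, so its filler neck and cap must point straight up. Turn the drum, either way round, by pushing one spoke after another of the wheel at its front end, gently with the closed fingertips; do not grip the wheel, do not touch the drum or its cap, and do not shove the mixer along the desk. Leave the things round it where they stand.

Things in the scene. Friction and masses are not known exactly. Their poses are not given: they have to be found in the camera images.
- mixer: hand-turned tumbling mixer, about 5 kg, loose on rubber feet: grey base plate 230 x 170 mm, 22 mm high, two A-frames with shaft bearings. Origin on the desk under the base's middle; x along the shaft from the wheel end to the rear, z up; at yaw 0 the wheel end faces the robot. Along x: wheel plane -125 mm, front bearing -97 to -73 (48 mm across), drum -60 to 50, rear bearing 68 to 92
- wheel_hub (a point): centre of the spoked wheel, on the shaft, 150 mm above the desk; its axes are the mixer's (x along the shaft to the rear, z up) and do not turn with the wheel
- mixer_wheel: the wheel: hub 44 mm across; dark ring, mean radius 48 mm, 11 mm thick; five steel spokes 10 mm thick, 72 degrees apart, that run out through the ring to black balls 21 mm across centred 108 mm from the shaft. One spoke is exactly in line with the filler neck (z axis); a balance weight sits on the ring at the far side from it. Origin on the shaft 125 mm behind the wheel's plane; turns with it
- mixer_drum: the steel drum, 125 mm across, 110 mm long, with one filler neck and black ribbed cap (56 mm across) standing out sideways to 100 mm from the shaft. Same origin and axes as the wheel: x along the shaft, z out through the neck
- filler_cap (a point): middle of the cap's outer face, 100 mm from the shaft, 120 mm behind the wheel's plane; turns with the drum. Its z axis points out through the neck, away from the shaft: vertical when the neck points straight up
- mixer_rotor (a joint): turning angle of wheel and drum together (rad): 0 and every whole turn is neck straight up; grows clockwise seen from the wheel end (looking along the mixer's +x; pi/2: neck to the mixer's -y). Spokes stand at this angle plus multiples of 72 degrees. Starts 1.75 to 4.53; turns endlessly both ways; stays where left (friction 0.2 N m, 2 to 3 N at a spoke; no spring)
- powder_pot_a: small brown powder pot with a black screw lid, 37 mm across, 40 mm tall, beside the mixer on its right; origin at the centre of its underside
- powder_pot_b: small white powder pot with a screw lid, 43 mm across, 46 mm tall, beside the mixer on its left; origin at the centre of its underside
- jar_talc: grey screw-top jar with a white lid, 59 mm across, 88 mm tall, beside the mixer on its right; origin at the centre of its underside
- mug: mug, 80 mm across, 110 mm over its handle, 94 mm tall, at the far left of the desk; origin under its middle
- sample_cup_0: flat sample cup, 45 mm across, 24 mm tall, at the right front of the desk; origin at the centre of its underside

How it is judged:
By the outcome, as a careful person would: the job done as asked, in the order asked, and still so for the second after the job is handed in, with the robot touching nothing.
It also fails if it takes over 61 s, if anything falls off the work surface, if the arm or the gripper's body presses on something with over 40 N, if the wrist force passes 120 N, or if a joint passes its speed limit or range.

## Robot

A 6-joint arm with a two-finger parallel gripper is mounted at the origin on a cart in front of the work surface, level with it; the furniture and walls round the work are solid. World frame = base frame: x ahead of the robot, y to its left, z up, the work surface at z = 0. Lengths are in m, angles in degrees, forces in N, time in s.
With the tool pointing down it reaches from about 0.375 to 0.9 m from the base axis. Payload 3.1 kg.
Tool frame: the origin (TCP) lies at the very end of the fingers, on their centre line; the grasp point (between the pads) lies 19 mm behind it; z points along the fingers, y is the line along which they close (so a half turn about z gives the same grasp; the last joint's range is limited). The gripper opens to 87 mm and grips with 3 to 60 N. Pads are 19 mm wide; open, the fingers measure 117 mm over their backs; the gripper's body (75 mm by 190 mm) begins 51 mm behind the grasp point.
Start: joints at [53.314, 30.224, 82.088, -0, 67.689, -10.227], TCP at [0.278, 0.56, 0.223] pointing down, gripper open.
Joint ranges: [-176.69, 176.69], [-43.24, 126.21], [12.49, 139.97], [-82, 262], [0, 151.66], [-163.58, 163.58]. Speed limits (degrees/s): [159.86, 159.86, 180, 180, 180, 180].

## Interface

Orientations are given as a 3x3 rotation matrix whose columns are the frame's x, y, z axes.
In Python, from rig import bot, imaging gives the robot as it stands.
- The arm moves only by the tool drive_tool, never from a script. Its argument "deltas" is text: rows parted by semicolons, each of 5 numbers parted by spaces: the finger opening in mm, from 0 to 87, then the shift along the world's x, y, z in mm, then the turn about the world's z in rad. In form: jaw dx dy dz twist; .... A call has 1 to 12 rows; each row is the pose to reach, as a shift and turn from the pose commanded when the call began; what a row does not reach only later rows make up. A row lasts 1/10 s, in which the tool goes at most 50 mm and 8.59 degrees, less where a joint would pass 70% of its speed; a pose out of reach is approached as far as the arm can. A call with a gripper value outside its range is refused whole. The fingers move at their own pace and stop on an object; the grip force is fixed at half the most. Time passes only in rows, so rows that repeat a pose let the fingers close. It gives the time, the measured TCP pose, the force, the opening and the grip force at its end, in the units of the state.
- bot.read_state(): the state, without advancing time (a new reading comes with each control period).
- imaging.capture(name): name is "side" or "top" or "wrist"; returns the picture (400x640x3 uint8, red, green, blue); there is no depth.
- imaging.camera_model(name): a dict with "fx", "fy", "cx", "cy" (pixels), "T" (4x4, takes a point from camera to world coordinates). Camera axes: x right, y down, z forward; pixel columns grow to the right and rows downward; lengths in m; the calibration is good to about 2 mm. A picture is of the moment at which its call begins: read the wrist's pose just before it. camera_model takes no time and is no camera call; for the wrist camera it gives the pose at the moment of the call.
- bot.hand_in(): hands the job in; it is judged then, once.
The state is a dict: "time_s": time; "joint_positions": joint angles; "qvel": joint speeds; "tau": joint torques, N m; "position": TCP position; "tcp_rot": TCP orientation; "force": force on the tool from outside, world axes, zero at the start; "moment": the same for the moment, N m; "opening": opening from 0.0 (shut) to 1.0 (fully open); "grasp_force": force on a finger pad.
Only numpy, scipy, OpenCV 4.12 (cv2) and the standard library are available. Lean on these libraries where they do the work, as an engineer would, in place of code of your own. Each camera call takes 0.05 s, during which the arm holds its last target. There are 200 camera calls.

## Working session

There is one attempt and no reset: what is moved stays moved. The work goes in short steps, Python scripts to look and compute and a tool call to move; the robot and the scene stay as the last step left them, time stands still between calls to the robot, and variables do not carry over. Pictures are saved under pics/ and viewed, at most 10 in all, crops included, and the job is handed in when it is done.

Besides the shell and the picture viewer there is one more tool, called after "Request:" by a JSON object that holds its "op" and its "data", one argument or row to a line. drive_tool: Moves the arm, as the interface text tells. Its arguments: {"type":"object","properties":{"deltas":{"type":"string"}},"required":["deltas"]}

```bash
mkdir -p pics
python3 - <<'E'
from rig import bot, imaging
import cv2,numpy as np
for n in ("side","top"):
    im=imaging.capture(n); cv2.imwrite(f"pics/{n}0.png",im[:,:,::-1])
    m=imaging.camera_model(n); print(n,m["fx"],m["fy"],m["cx"],m["cy"],np.round(m["T"],3).tolist())
s=bot.read_state(); print(s["time_s"],s["position"],np.round(s["tcp_rot"],3).tolist(),s["force"])
E
```

```text
side 518.0106834963212 518.0106834963212 313.0037143601113 197.6581582917834 [[0.622, -0.496, 0.606, -0.158], [-0.783, -0.386, 0.488, -0.376], [-0.008, -0.778, -0.628, 0.963], [0.0, 0.0, 0.0, 1.0]]
top 375.10326144443366 375.10326144443366 314.84182530386863 200.83670279930632 [[-0.006, -0.986, 0.167, 0.432], [-1.0, 0.007, 0.007, 0.258], [-0.008, -0.167, -0.986, 1.128], [0.0, 0.0, 0.0, 1.0]]
0.1 [0.27803455 0.55900705 0.22167247] [[-0.895, 0.446, -0.001], [0.446, 0.895, -0.002], [0.0, -0.002, -1.0]] [-0.36554128  0.54915581  0.40447265]
```

View pics/side0.png

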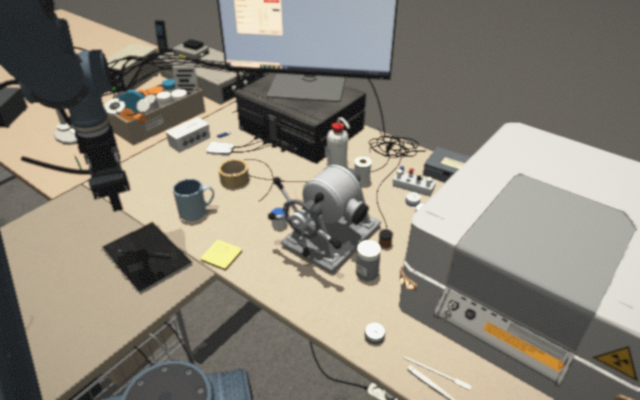

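View pics/top0.png

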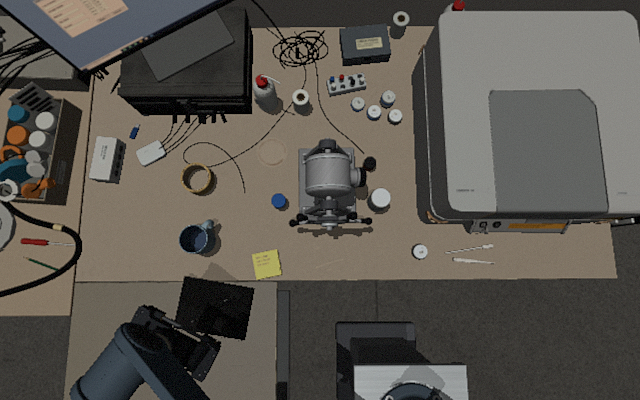

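Side: mixer around (330,220), wheel ball tips near (278,182). Top: mixer base (327,190), wheel row around y≈222, cap at (369,163), so the neck points to the right. Enlarging both.

Run:
```python
import cv2
a=cv2.imread("pics/top0.png")[130:250,260:420]; b=cv2.imread("pics/side0.png")[155:275,250:410]
cv2.imwrite("pics/t1.png",cv2.resize(a,(800,600),interpolation=cv2.INTER_CUBIC));cv2.imwrite("pics/s1.png",cv2.resize(b,(800,600),interpolation=cv2.INTER_CUBIC))
```

```text
(no output)
```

View pics/t1.png

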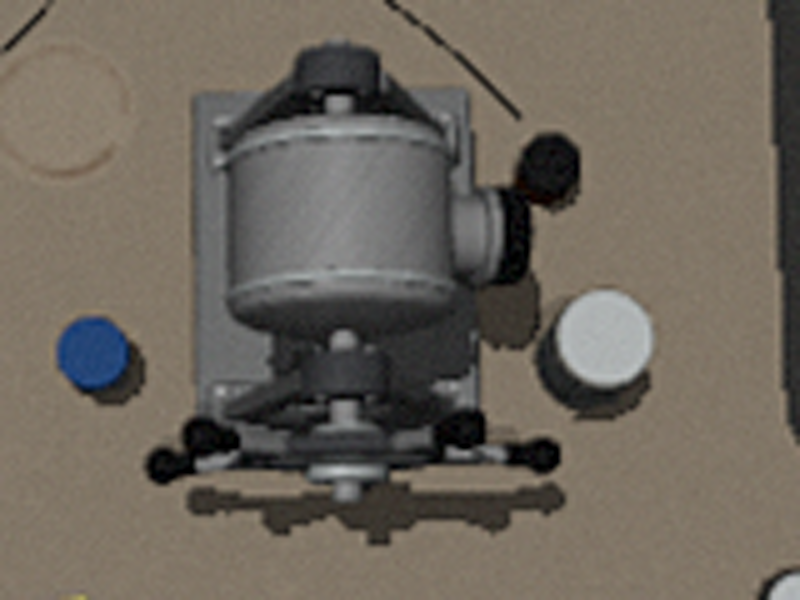

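View pics/s1.png

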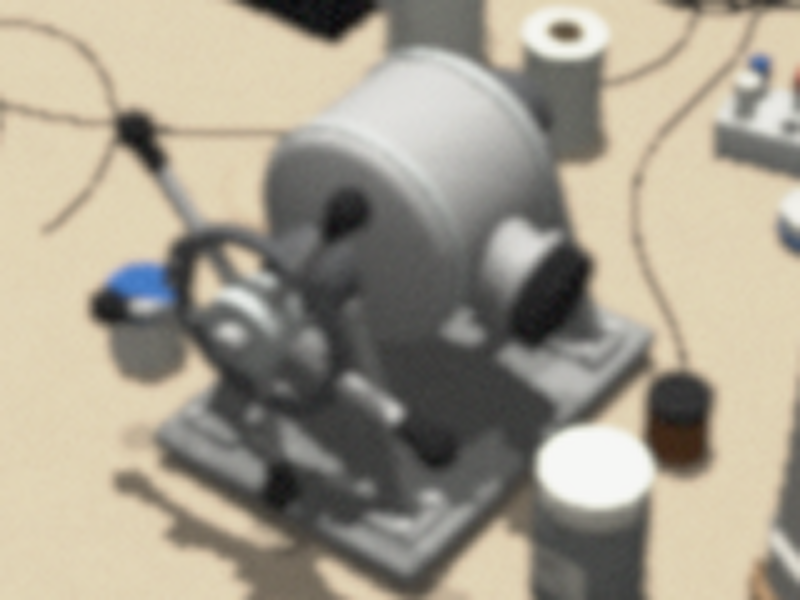

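Top: balls at crop (165,465),(205,435),(460,430),(540,455); shaft from (345,490) to (340,90). Side: balls at (135,130),(347,210),(435,443),(280,487),(105,303); neck points right and a bit down. Triangulating.

```bash
cat > h.py <<'E'
import numpy as np
from rig import bot, imaging
def ray(m,p):
    d=m["T"][:3,:3]@np.array([(p[0]-m["cx"])/m["fx"],(p[1]-m["cy"])/m["fy"],1]); return m["T"][:3,3],d/np.linalg.norm(d)
def plane(m,p,v,ax=2):
    o,d=ray(m,p); return o+d*(v-o[ax])/d[ax]
def tri(r1,r2):
    (a,u),(b,v)=r1,r2; s=np.linalg.lstsq(np.c_[u,-v],b-a,rcond=None)[0]
    p,q=a+u*s[0],b+v*s[1]; return (p+q)/2,np.linalg.norm(p-q)
E
python3 - <<'E'
from h import *
np.set_printoptions(precision=4,suppress=True)
T=imaging.camera_model("top");S=imaging.camera_model("side")
t=lambda p:np.array([260,130])+np.array(p)/5-.4
s=lambda p:np.array([250,155])+np.array(p)/5-.4
tb=dict(a=(165,465),b=(205,435),c=(460,430),d=(540,455)); sb=dict(UL=(135,130),UR=(347,210),R=(435,443),B=(280,487),L=(105,303))
for k,p in tb.items():
    for j,q in sb.items():
        x,e=tri(ray(T,t(p)),ray(S,s(q)))
        if e<.015: print(k,j,x,e)
print("shaft",[plane(T,t(p),.15) for p in ((346,470),(346,490),(345,345),(341,100))])
print("base",[plane(T,t(p),.022) for p in ((195,92),(467,92),(480,410),(195,400))])
print("baseS",[plane(S,s(p),.022) for p in ((160,437),(405,575),(655,340))])
print("cap",tri(ray(T,t((515,235))),ray(S,s((555,298)))))
for n,p,z in (("jar",(605,338),.088),("potb",(93,352),.046)): print(n,plane(T,t(p),z))
print("pota",plane(S,s((681,400)),.04))
E
```

```text
a L [0.5442 0.3271 0.1106] 0.0011773263281406139
b UL [0.5453 0.2997 0.2317] 0.000845929807660771
c UR [0.5467 0.1767 0.243 ] 0.0026710138538962834
d UR [0.5248 0.1491 0.2729] 0.014347847856519921
d R [0.5468 0.1246 0.131 ] 0.0012814125588839697
shaft [array([0.537 , 0.2293, 0.15  ]), array([0.5265, 0.2294, 0.15  ]), array([0.6034, 0.229 , 0.15  ]), array([0.738 , 0.2295, 0.15  ])]
base [array([0.7839, 0.3151, 0.022 ]), array([0.7825, 0.1486, 0.022 ]), array([0.5859, 0.1454, 0.022 ]), array([0.5932, 0.3149, 0.022 ])]
baseS [array([0.5547, 0.3058, 0.022 ]), array([0.5553, 0.1458, 0.022 ]), array([0.7783, 0.1432, 0.022 ])]
cap (array([0.6652, 0.1365, 0.1331]), np.float64(0.0030229548526084123))
jar [0.6171 0.0809 0.088 ]
potb [0.6185 0.3735 0.046 ]
pota [0.7291 0.0972 0.04  ]
```

Hub is at about (0.545, 0.2295, 0.150), yaw near 0. The spokes stand at ≈30° mod 72, with the neck spoke at ≈102° (right side). I'll turn it counter-clockwise by pushing the upper-right spoke to the left, then the neck spoke up to vertical.

Request:
{"op": "drive_tool", "data": {
  "deltas": "0 0 0 50 0.12; 0 0 0 100 0.24; 0 20 -30 120 0.36; 0 267 -425 120 0.46; 0 267 -425 120 0.46; 0 267 -425 120 0.46; 0 267 -425 120 0.46; 0 267 -425 120 0.46; 0 267 -425 120 0.46; 0 267 -425 120 0.46; 0 267 -425 120 0.46; 0 267 -425 120 0.46"
}}

```text
time_s: 1.3
position: [0.5375, 0.1461, 0.3422]
tcp_rot: [[-1.0, 0.002, -0.001], [0.002, 1.0, 0.0], [0.001, 0.0, -1.0]]
force: [0.4, 1.0, -0.9]
opening: 0.034
grasp_force: 0.0
```

Request:
{"op": "drive_tool", "data": {
  "deltas": "0 0 0 0 0; 0 0 0 0 0; 0 0 0 0 0; 0 0 0 0 0"
}}

```text
time_s: 1.7
position: [0.5361, 0.1493, 0.3425]
tcp_rot: [[-1.0, -0.0, -0.001], [-0.0, 1.0, 0.0], [0.001, 0.0, -1.0]]
force: [-0.0, 0.5, 1.1]
opening: 0.002
grasp_force: 0.0
```

Request:
{"op": "drive_tool", "data": {
  "deltas": "0 9 -19 0 0; 0 9 -19 -40 0; 0 9 -19 -80 0; 0 9 -19 -110 0; 0 9 -19 -130 0; 0 9 -19 -130 0; 0 9 -19 -130 0"
}}

```text
time_s: 2.4
position: [0.546, 0.13, 0.213]
tcp_rot: [[-1.0, 0.0, 0.0], [0.0, 1.0, 0.0], [-0.0, 0.0, -1.0]]
force: [0.7, 0.4, 0.8]
opening: 0.008
grasp_force: 0.0
```

Run:
```python
from h import *
import cv2
a=imaging.capture("top")[130:250,260:420]; b=imaging.capture("side")[135:255,250:410]
o=np.hstack([cv2.resize(x,(400,300),interpolation=cv2.INTER_CUBIC) for x in (a,b)]); cv2.imwrite("pics/c2.png",o[:,:,::-1])
s=bot.read_state();print(s["position"],s["force"])
```

```text
[0.54698592 0.12968051 0.21419122] [-0.18929624 -0.41904912 -0.15966301]
```

View pics/c2.png

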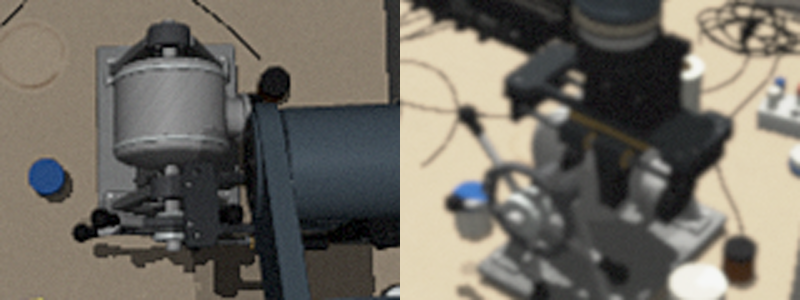

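The gripper hangs over the front right of the drum, fingers right of the upper-right ball, touching nothing. Now push to the left.

Request:
{"op": "drive_tool", "data": {
  "deltas": "0 0 8 0 0; 0 0 14 0 0; 0 0 20 0 0; 0 0 26 0 0; 0 0 32 0 0; 0 0 38 0 0; 0 0 44 0 0; 0 0 50 0 0; 0 0 56 0 0; 0 0 62 0 0; 0 0 68 0 0; 0 0 74 0 0"
}}

```text
time_s: 3.7
position: [0.5458, 0.2036, 0.2123]
tcp_rot: [[-1.0, 0.002, -0.001], [0.002, 1.0, 0.0], [0.001, 0.0, -1.0]]
force: [0.5, -2.3, 2.4]
opening: 0.007
grasp_force: 1.5
```

Request:
{"op": "drive_tool", "data": {
  "deltas": "0 0 6 0 0; 0 0 12 0 0; 0 0 18 0 0; 0 0 24 0 0; 0 0 30 0 0; 0 0 36 0 0; 0 0 42 0 0; 0 0 48 0 0; 0 0 54 0 0; 0 0 58 0 0; 0 0 58 0 0"
}}

```text
time_s: 4.8
position: [0.5462, 0.2622, 0.2128]
tcp_rot: [[-1.0, 0.001, 0.001], [0.001, 1.0, 0.002], [-0.001, 0.002, -1.0]]
force: [-0.5, -2.7, -0.1]
opening: 0.004
grasp_force: 0.6
```

Request:
{"op": "drive_tool", "data": {
  "deltas": "0 0 -8 0 0; 0 0 -8 40 0; 0 0 -8 80 0; 0 0 -48 90 0; 0 0 -98 90 0; 0 0 -148 90 0; 0 0 -148 90 0"
}}

```text
time_s: 5.5
position: [0.5466, 0.1078, 0.3031]
tcp_rot: [[-1.0, 0.009, 0.002], [0.009, 1.0, -0.001], [-0.002, -0.001, -1.0]]
force: [0.8, 0.6, -0.4]
opening: 0.005
grasp_force: 0.0
```

Run:
```python
from h import *
import cv2
a=imaging.capture("top")[130:250,260:420]; b=imaging.capture("side")[135:255,250:410]
o=np.hstack([cv2.resize(x,(400,300),interpolation=cv2.INTER_CUBIC) for x in (a,b)]); cv2.imwrite("pics/c3.png",o[:,:,::-1])
s=bot.read_state();print(s["position"],s["force"])
```

```text
[0.54629573 0.11211921 0.30289359] [-0.32773068 -0.33361619 -0.175417  ]
```

View pics/c3.png

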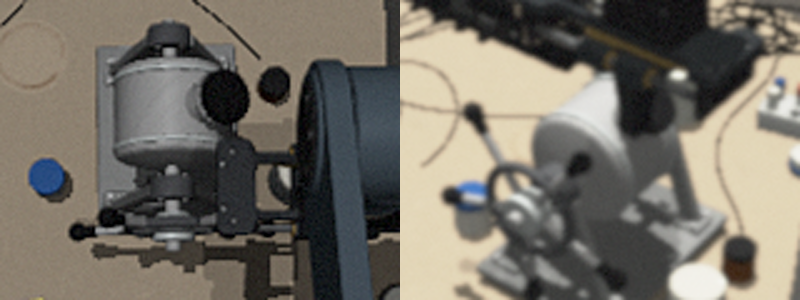

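The drum has turned to about 35° (cap right of top), the base hasn't moved, and the next spoke is at upper right. Now push the neck spoke, stopping short of vertical.

Request:
{"op": "drive_tool", "data": {
  "deltas": "0 0 6 -30 0; 0 0 6 -60 0; 0 0 6 -80 0; 0 0 6 -90 0; 0 0 6 -90 0; 0 0 14 -90 0; 0 0 22 -90 0; 0 0 28 -90 0; 0 0 34 -90 0; 0 0 40 -90 0; 0 0 46 -90 0; 0 0 52 -90 0"
}}

```text
time_s: 6.8
position: [0.5485, 0.1614, 0.2168]
tcp_rot: [[-1.0, 0.001, 0.007], [0.001, 1.0, -0.007], [-0.007, -0.007, -1.0]]
force: [-0.5, -7.6, 7.6]
opening: 0.005
grasp_force: 4.1
```

Request:
{"op": "drive_tool", "data": {
  "deltas": "0 0 6 0 0; 0 0 12 0 0; 0 0 18 0 0; 0 0 24 0 0; 0 0 28 0 0; 0 0 28 0 0; 0 0 28 0 0"
}}

```text
time_s: 7.5
position: [0.5452, 0.1937, 0.2117]
tcp_rot: [[-1.0, 0.001, -0.002], [0.001, 1.0, 0.001], [0.002, 0.001, -1.0]]
force: [0.4, -0.5, -0.1]
opening: 0.008
grasp_force: 0.0
```

Request:
{"op": "drive_tool", "data": {
  "deltas": "0 0 -30 0 0; 0 0 -80 0 0; 0 0 -80 70 0; 0 0 -110 120 0; 0 0 -160 120 0; 0 0 -210 120 0; 0 0 -260 120 0; 0 0 -260 120 0; 0 0 -260 120 0"
}}

```text
time_s: 8.4
position: [0.5457, -0.0686, 0.3318]
tcp_rot: [[-1.0, 0.006, -0.001], [0.006, 1.0, 0.001], [0.001, 0.001, -1.0]]
force: [0.2, 1.0, -0.8]
opening: 0.006
grasp_force: 0.0
```

Run:
```python
from h import *
import cv2
a=imaging.capture("top")[150:240,270:390]; b=imaging.capture("side")[140:260,265:345]
cv2.imwrite("pics/c4.png",np.hstack([cv2.resize(a,(480,360),interpolation=cv2.INTER_CUBIC),cv2.resize(b,(240,360),interpolation=cv2.INTER_CUBIC)])[:,:,::-1])
s=bot.read_state();print(s["position"],s["force"])
```

```text
[ 0.54555281 -0.06588911  0.33181059] [-0.71044403 -0.05371639 -0.02515729]
```

View pics/c4.png

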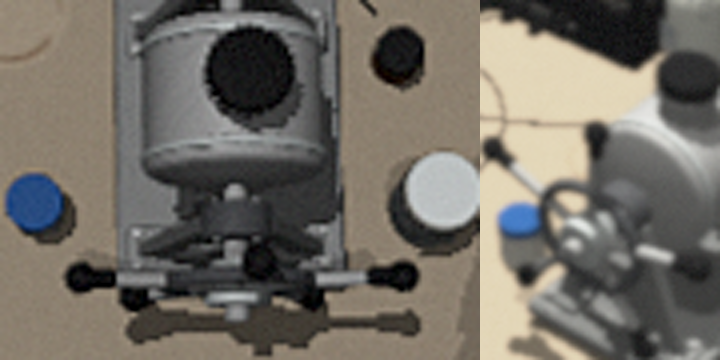

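The cap is almost up, slightly right of the shaft: cap at crop (251,68), top ball (262,262), side balls (82,277) and (405,275), side view: (597-480,135), (492-480,147), (695-480,262), (525-480,272). Measuring the remaining angle.

```bash
cat > ang.py <<'E'
from h import *
import cv2
T=imaging.camera_model("top");S=imaging.camera_model("side")
def comps(im,x0,x1,y0,y1,th):
    g=cv2.GaussianBlur(im,(3,3),0).max(2)[y0:y1,x0:x1]; n,l,st,c=cv2.connectedComponentsWithStats((g<th).astype(np.uint8))
    return [(np.round(c[i]+[x0,y0],2).tolist(),st[i,2:].tolist()) for i in range(1,n) if st[i,4]>8]
it=imaging.capture("top"); si=imaging.capture("side")
print("top",comps(it,283,380,145,232,45)); print("side",comps(si,262,345,150,250,55))
E
python3 ang.py
python3 - <<'E'
from h import *
T=imaging.camera_model("top");S=imaging.camera_model("side")
t=lambda x,y:(270+x/4-.4,150+y/4-.4); s=lambda x,y:(265+(x-480)/3-.3,140+y/3-.3)
for n,a,b in (("top",(262,262),(597,135)),("L",(82,277),(492,147)),("R",(405,275),(695,262)),("BL",(132,298),(525,272)),("cap",(251,70),(689,68))):
    p,e=tri(ray(T,t(*a)),ray(S,s(*b))); d=p-[0,.2295,.15]; print(n,p.round(4),e.round(4),np.degrees(np.arctan2(-d[1],d[2])).round(1))
E
```

```text
top [([327.98, 149.84], [32, 9, 111]), ([332.13, 167.71], [21, 23, 375]), ([369.32, 163.72], [12, 14, 125]), ([340.1, 194.47], [18, 6, 51]), ([318.02, 195.5], [17, 6, 44]), ([318.73, 201.93], [6, 5, 15]), ([372.77, 206.4], [12, 13, 52]), ([339.79, 215.35], [21, 26, 253]), ([316.79, 212.33], [16, 9, 61]), ([292.03, 219.14], [12, 7, 58]), ([368.15, 218.55], [12, 6, 55]), ([303.68, 224.41], [7, 6, 34]), ([313.83, 222.06], [7, 3, 18])]
side [([310.9, 153.86], [35, 12, 249]), ([334.48, 166.23], [19, 16, 247]), ([303.78, 186.76], [5, 10, 37]), ([269.47, 189.8], [5, 5, 15]), ([336.0, 229.34], [14, 10, 96]), ([280.33, 231.0], [4, 5, 18]), ([315.37, 232.3], [7, 9, 30]), ([300.2, 232.67], [10, 6, 30])]
top [0.5453 0.2175 0.2582] 0.0002 6.3
L [0.5447 0.3275 0.1946] 0.0004 -65.5
R [0.5456 0.1241 0.1827] 0.0014 72.8
BL [0.5446 0.3007 0.0734] 0.0008 -137.1
cap [0.6634 0.2212 0.2517] 0.0025 4.7
```

About 5° short. Going back in for a slow fine push to a finger centre of y≈0.2025.

Request:
{"op": "drive_tool", "data": {
  "deltas": "0 0 50 0 0; 0 0 100 0 0; 0 0 150 0 0; 0 0 200 0 0; 0 0 231 0 0; 0 0 231 0 0; 0 0 231 -30 0; 0 0 231 -60 0; 0 0 231 -90 0; 0 0 231 -115 0; 0 0 231 -120 0; 0 0 231 -120 0"
}}

```text
time_s: 9.8
position: [0.5453, 0.1642, 0.2119]
tcp_rot: [[-1.0, 0.001, -0.002], [0.001, 1.0, -0.0], [0.002, -0.0, -1.0]]
force: [-1.4, -0.2, -0.2]
opening: 0.002
grasp_force: 0.0
```

Request:
{"op": "drive_tool", "data": {
  "deltas": "0 0 6 0 0; 0 0 12 0 0; 0 0 18 0 0; 0 0 23 0 0; 0 0 26 0 0; 0 0 29 0 0; 0 0 31 0 0; 0 0 33 0 0; 0 0 35 0 0; 0 0 36 0 0; 0 0 37 0 0; 0 0 37 0 0"
}}

```text
time_s: 11.0
position: [0.5462, 0.201, 0.2127]
tcp_rot: [[-1.0, 0.002, 0.0], [0.002, 1.0, 0.0], [-0.0, 0.0, -1.0]]
force: [-1.0, -2.1, 1.8]
opening: 0.004
grasp_force: 1.1
```

Request:
{"op": "drive_tool", "data": {
  "deltas": "0 0 0 0 0; 0 0 0 0 0; 0 0 0 0 0"
}}

```text
time_s: 11.3
position: [0.5462, 0.201, 0.2125]
tcp_rot: [[-1.0, 0.002, 0.0], [0.002, 1.0, 0.0], [-0.0, 0.0, -1.0]]
force: [-0.1, -2.1, 1.8]
opening: 0.008
grasp_force: 1.0
```

Request:
{"op": "drive_tool", "data": {
  "deltas": "0 0 -5 0 0; 0 0 -40 0 0; 0 0 -80 10 0; 0 0 -85 70 0; 0 0 -110 120 0; 0 0 -160 120 0; 0 0 -210 120 0; 0 0 -260 120 0; 0 0 -266 120 0; 0 0 -266 120 0"
}}

```text
time_s: 12.3
position: [0.5458, -0.0669, 0.332]
tcp_rot: [[-1.0, 0.006, -0.001], [0.006, 1.0, 0.001], [0.001, 0.001, -1.0]]
force: [-0.1, 0.8, -0.2]
opening: 0.004
grasp_force: 0.0
```

```bash
python3 - <<'E'
from h import *
import cv2
a=imaging.capture("top")[155:235,285:375]; b=imaging.capture("side")[145:245,262:342]
cv2.imwrite("pics/c5.png",np.hstack([cv2.resize(a,(450,400),interpolation=cv2.INTER_CUBIC),cv2.resize(b,(320,400),interpolation=cv2.INTER_CUBIC)])[:,:,::-1])
E
python3 ang.py
```

```text
top [([328.38, 149.81], [33, 9, 113]), ([329.9, 167.82], [21, 23, 374]), ([369.32, 163.72], [12, 14, 125]), ([340.02, 194.55], [18, 6, 51]), ([318.02, 195.45], [17, 6, 42]), ([372.62, 206.15], [12, 13, 52]), ([318.88, 201.88], [6, 5, 16]), ([336.71, 212.57], [22, 20, 199]), ([316.83, 212.2], [16, 9, 64]), ([291.03, 219.44], [12, 7, 59]), ([367.82, 218.26], [12, 7, 57]), ([346.54, 222.69], [14, 10, 68]), ([304.97, 224.67], [7, 6, 30]), ([314.17, 222.06], [7, 3, 18])]
side [([311.11, 153.94], [35, 12, 254]), ([332.6, 165.06], [19, 15, 244]), ([301.43, 185.65], [5, 10, 37]), ([268.71, 191.5], [5, 4, 14]), ([335.45, 227.49], [13, 9, 86]), ([315.66, 231.97], [7, 10, 29]), ([282.0, 233.27], [5, 5, 15]), ([300.91, 232.97], [11, 7, 35])]
```

View pics/c5.png

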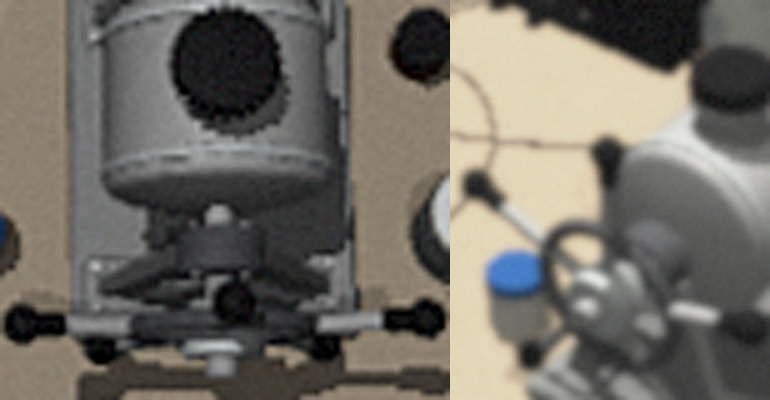

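Cap nearly centred: (227,65), top ball (234,299), side balls (20,323),(430,317); shaft end (222,358), shaft behind bearing (217,213). Side: (607-450,150),(480-450,185),(743-450,322),(531-450,353).

Run:
```python
from h import *
T=imaging.camera_model("top");S=imaging.camera_model("side")
t=lambda x,y:(285+x/5-.4,155+y/5-.4); s=lambda x,y:(262+(x-450)/4-.375,145+y/4-.375)
P={}
for n,a,b in (("top",(234,299),(607,150)),("L",(20,323),(480,185)),("R",(430,317),(743,322)),("BL",(100,348),(531,353)),("cap",(227,65),(733,66))):
    p,e=tri(ray(T,t(*a)),ray(S,s(*b))); d=p-[0,.229,.15]; print(n,p.round(4),e.round(4),np.degrees(np.arctan2(-d[1],d[2])).round(1))
print("cap mask y",plane(T,(329.9,167.8),.25)[:2])
for p in ((222,358),(220,345),(217,213)): print("shaft",plane(T,t(*p),.15)[:2])
for p in ((104,110),(332,110)): print("drum edge",plane(T,t(*p),.15)[:2])
for p in ((180,245),(260,245)): print("bearing",plane(T,t(*p),.16)[:2])
for p in ((20,323),(430,317)): print("LR",plane(T,t(*p),.185)[:2])
```

```text
top [0.5465 0.2264 0.2606] 0.0002 1.4
L [0.5463 0.3308 0.1851] 0.0032 -71.0
R [0.5449 0.1264 0.1881] 0.0039 69.7
BL [0.5452 0.2949 0.0674] 0.0018 -141.4
cap [0.662  0.2267 0.2537] 0.0034 1.3
cap mask y [0.66119853 0.22796677]
shaft [0.53014036 0.22885389]
shaft [0.53697012 0.2298158 ]
shaft [0.60716376 0.23054651]
drum edge [0.6635857  0.29030353]
drum edge [0.66260669 0.16844488]
bearing [0.58852712 0.25037409]
bearing [0.58821672 0.20856854]
LR [0.54510564 0.33189942]
LR [0.54668847 0.12454779]
```

About 1° remains, so one more 2 mm push with the same approach, then retreat.

Request:
{"op": "drive_tool", "data": {
  "deltas": "0 0 50 0 0; 0 0 100 0 0; 0 0 150 0 0; 0 0 200 0 0; 0 0 231 0 0; 0 0 231 0 0; 0 0 231 -30 0; 0 0 231 -60 0; 0 0 231 -90 0; 0 0 231 -115 0; 0 0 231 -120 0; 0 0 231 -120 0"
}}

```text
time_s: 13.7
position: [0.5454, 0.1662, 0.212]
tcp_rot: [[-1.0, 0.001, -0.002], [0.001, 1.0, -0.0], [0.002, -0.0, -1.0]]
force: [0.7, 0.6, -0.0]
opening: 0.011
grasp_force: 0.0
```

Request:
{"op": "drive_tool", "data": {
  "deltas": "0 0 8 0 0; 0 0 16 0 0; 0 0 23 0 0; 0 0 28 0 0; 0 0 32 0 0; 0 0 34 0 0; 0 0 36 0 0; 0 0 37 0 0; 0 0 38 0 0; 0 0 39 0 0; 0 0 40 0 0; 0 0 40 0 0"
}}

```text
time_s: 14.9
position: [0.5461, 0.206, 0.2126]
tcp_rot: [[-1.0, 0.002, 0.0], [0.002, 1.0, 0.0], [-0.0, 0.0, -1.0]]
force: [-0.1, -1.9, 2.2]
opening: 0.004
grasp_force: 1.1
```

Request:
{"op": "drive_tool", "data": {
  "deltas": "0 0 0 0 0; 0 0 -5 0 0; 0 0 -40 0 0; 0 0 -80 10 0; 0 0 -85 70 0; 0 0 -110 120 0; 0 0 -160 120 0; 0 0 -210 120 0; 0 0 -260 120 0; 0 0 -266 120 0; 0 0 -266 120 0; 0 0 -266 120 0"
}}

```text
time_s: 16.1
position: [0.5458, -0.0591, 0.3321]
tcp_rot: [[-1.0, 0.002, -0.001], [0.002, 1.0, 0.002], [0.001, 0.002, -1.0]]
force: [-0.5, 0.1, -0.3]
opening: 0.004
grasp_force: 0.0
```

```bash
python3 ang.py
python3 - <<'E'
from h import *
print(plane(imaging.camera_model("top"),(329.9,167.8),.25)[:2])
E
```

```text
top [([327.84, 149.77], [32, 9, 109]), ([328.14, 167.83], [22, 23, 379]), ([369.32, 163.72], [12, 14, 125]), ([339.77, 194.47], [19, 6, 53]), ([318.27, 195.55], [17, 6, 44]), ([318.88, 201.88], [6, 5, 16]), ([372.8, 206.43], [12, 12, 51]), ([340.72, 209.11], [15, 13, 82]), ([324.43, 214.15], [28, 13, 150]), ([339.4, 215.25], [8, 4, 20]), ([367.69, 218.12], [12, 7, 58]), ([290.58, 219.57], [11, 7, 53]), ([347.31, 222.71], [16, 10, 68]), ([314.55, 222.1], [8, 3, 20]), ([306.52, 224.81], [7, 5, 27])]
side [([310.91, 153.87], [35, 12, 249]), ([331.11, 164.43], [20, 15, 237]), ([299.58, 184.88], [5, 10, 33]), ([268.38, 192.54], [4, 4, 13]), ([334.72, 225.81], [13, 9, 83]), ([316.07, 231.32], [6, 10, 28]), ([301.26, 232.85], [12, 7, 34]), ([283.5, 235.0], [4, 5, 16])]
[0.66119853 0.22796677]
```

The command carried about 2.5 mm more than intended: the cap is now roughly 1.5° past vertical. I'll nudge it back from the left, feeling for contact.

Request:
{"op": "drive_tool", "data": {
  "deltas": "0 0 50 0 0; 0 0 100 0 0; 0 0 150 0 0; 0 0 200 0 0; 0 0 250 0 0; 0 0 300 0 0; 0 0 345 0 0; 0 0 345 0 0; 0 0 345 -40 0; 0 0 345 -80 0; 0 0 345 -110 0; 0 0 345 -120 0"
}}

```text
time_s: 17.4
position: [0.5427, 0.285, 0.2089]
tcp_rot: [[-1.0, 0.0, -0.007], [0.0, 1.0, -0.002], [0.007, -0.002, -1.0]]
force: [-0.3, 0.2, -0.2]
opening: 0.003
grasp_force: 0.0
```

Request:
{"op": "drive_tool", "data": {
  "deltas": "0 0 0 0 0; 0 0 0 0 0; 0 0 0 0 0"
}}

```text
time_s: 17.7
position: [0.5474, 0.2855, 0.2147]
tcp_rot: [[-1.0, 0.002, 0.004], [0.002, 1.0, 0.001], [-0.004, 0.001, -1.0]]
force: [-0.4, 0.0, 0.4]
opening: 0.003
grasp_force: 0.0
```

Request:
{"op": "drive_tool", "data": {
  "deltas": "0 0 -8 0 0; 0 0 -16 0 0; 0 0 -22 0 0; 0 0 -25 0 0; 0 0 -26 0 0; 0 0 -26 0 0; 0 0 -26 0 0"
}}

```text
time_s: 18.4
position: [0.5461, 0.2591, 0.2125]
tcp_rot: [[-1.0, 0.002, -0.0], [0.002, 1.0, 0.0], [0.0, 0.0, -1.0]]
force: [-0.1, -0.0, -0.8]
opening: 0.004
grasp_force: 0.0
```

Request:
{"op": "drive_tool", "data": {
  "deltas": "0 0 -0.5 0 0; 0 0 -1 0 0; 0 0 -1 0 0"
}}

```text
time_s: 18.7
position: [0.546, 0.2581, 0.2125]
tcp_rot: [[-1.0, 0.002, -0.0], [0.002, 1.0, -0.0], [0.0, -0.0, -1.0]]
force: [0.6, 0.2, -0.0]
opening: 0.006
grasp_force: 0.0
```

Request:
{"op": "drive_tool", "data": {
  "deltas": "0 0 -0.5 0 0; 0 0 -1 0 0; 0 0 -1 0 0"
}}

```text
time_s: 19.0
position: [0.546, 0.2569, 0.2125]
tcp_rot: [[-1.0, 0.002, 0.0], [0.002, 1.0, -0.0], [-0.0, -0.0, -1.0]]
force: [-0.3, -0.5, -0.3]
opening: 0.008
grasp_force: 0.0
```

Request:
{"op": "drive_tool", "data": {
  "deltas": "0 0 -0.5 0 0; 0 0 -1 0 0; 0 0 -1 0 0"
}}

```text
time_s: 19.3
position: [0.546, 0.2563, 0.2126]
tcp_rot: [[-1.0, 0.002, 0.0], [0.002, 1.0, 0.001], [-0.0, 0.001, -1.0]]
force: [0.6, 1.5, -0.1]
opening: 0.006
grasp_force: 0.6
```

Request:
{"op": "drive_tool", "data": {
  "deltas": "0 0 -0.5 0 0; 0 0 -1 0 0; 0 0 -1 0 0"
}}

```text
time_s: 19.6
position: [0.5461, 0.2551, 0.2126]
tcp_rot: [[-1.0, 0.002, 0.0], [0.002, 1.0, 0.0], [-0.0, 0.0, -1.0]]
force: [0.2, 1.9, -0.3]
opening: 0.006
grasp_force: 0.9
```

Request:
{"op": "drive_tool", "data": {
  "deltas": "0 0 -0.5 0 0; 0 0 -1 0 0; 0 0 -1 0 0"
}}

```text
time_s: 19.9
position: [0.5461, 0.254, 0.2127]
tcp_rot: [[-1.0, 0.002, 0.0], [0.002, 1.0, 0.0], [-0.0, 0.0, -1.0]]
force: [-0.4, 1.6, 1.4]
opening: 0.004
grasp_force: 1.0
```

Contact at 0.2565 from the left and 0.206 from the right puts the ball centre at 0.2313; it is now at 0.2289 against the shaft at 0.2292, i.e. vertical. Retreating and checking.

Request:
{"op": "drive_tool", "data": {
  "deltas": "0 0 5 0 0; 0 0 30 0 0; 0 0 35 40 0; 0 0 35 80 0; 0 0 35 120 0; 0 0 80 120 0; 0 0 130 120 0; 0 0 180 120 0; 0 0 200 120 0; 0 0 200 120 0; 0 0 200 120 0; 0 0 200 120 0"
}}

```text
time_s: 21.1
position: [0.5462, 0.4525, 0.3324]
tcp_rot: [[-1.0, 0.003, -0.0], [0.003, 1.0, -0.001], [0.0, -0.001, -1.0]]
force: [0.0, -0.4, -0.1]
opening: 0.009
grasp_force: 0.0
```

```bash
python3 - <<'E'
from h import *
import cv2
a=imaging.capture("top")[130:250,260:420]; b=imaging.capture("side")[135:255,250:410]
cv2.imwrite("pics/c6.png",np.hstack([cv2.resize(x,(400,300),interpolation=cv2.INTER_CUBIC) for x in (a,b)])[:,:,::-1])
E
python3 ang.py | cut -c1-90
```

```text
top [([327.98, 149.78], [32, 9, 103]), ([328.92, 167.8], [21, 23, 371]), ([369.32, 163.72]
side [([321.21, 159.3], [52, 23, 502]), ([300.35, 184.91], [5, 10, 34]), ([268.95, 192.2],
```

View pics/c6.png

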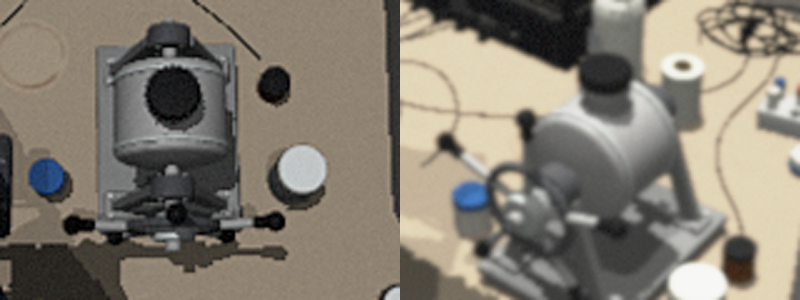

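The cap (172,95) and top ball (177,212) sit over the shaft line (172). Base and pots are where they were, and the arm is clear.

```bash
python3 -c "from rig import bot; print(bot.hand_in())"
```

```text
the job is handed in; nothing more can be done
None
```

The job is handed in at about 21 s: by my measurements the filler neck and cap point straight up to within about 1°, the mixer and the pots and jar beside it are where they stood, and the arm is clear.

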